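# Set the stop clip on a writing machine and lower its pen

### The job

Take the spring clip off the wall of the organiser box and clip it astride the fence of the writing machine, pushed fully down to the bed and right beside the free right-hand end of the plaque (a gap of no more than 15 mm), so that it is the plaque's end stop. Then, with the clip let go, push the small lever on the pen head fully down to lower the pen. Do not shift the plaque, and leave the other things on the table where they are.

Things in the scene. Friction and masses are not known exactly. Their poses are not given: they have to be found in the camera images.
- clip: Steel spring clip, 24 mm wide, 61 mm tall, sprung hinge 28 mm above the jaw tips; stands jaws down, handles up, on the organiser's near wall. Origin midway between the jaw tips; z up, y along the hinge and the wall, x across the jaws. An edge enters the throat up to 24 mm. Each jaw reaches 10 mm out when shut, 19 mm open. Pose of one half.
- clip_grip (a point): Point midway between the clip's two handle plates, 50 mm above the jaw tips. The plates (24 mm wide, 32 to 61 mm above the tips) lean outwards, 42 mm over their tops at rest. Pinched across x (about 7 N) until parallel, 24 mm over their outer faces, they open the jaw tips to 20 mm. Let go, the clip springs shut.
- clip_jaw (a joint): Opening of the clip (rad): 0 = shut on a 5 mm edge, 0.6 = fully open, -0.15 = shut on nothing.
- organiser: Grey plastic open box, 140 (x) by 160 (y) by 42 mm high, walls 5 mm, does not move. Origin under its centre; -x is its side towards the robot.
- wall_top (a point): Middle of the top of the organiser's near wall, the wall that carries the clip; 42 mm above the table; the wall runs along its y axis.
- machine: Desktop writing machine, does not move: aluminium bed 240 (x) by 350 (y) by 20 mm high; white tower 145 mm tall at its left (+y) end; an arm from it carries the black pen head (36 by 44 mm, 55 to 105 mm above the table, at x = 0, y = +55 mm). Pen 137 mm high at x = +36, y = +55 mm. Origin under the bed's centre, on the table; x away from the robot, y left, z up.
- fence_top (a point): Middle of the top of the fence, an upright steel strip 5 mm thick, 23 mm high above the bed (top 43 mm above the table), 270 mm long along y, standing along the bed's far (+x) side, at machine x = +85 mm, y = -25 mm. Axes as the machine.
- plaque: Loose wooden name plaque, 80 (x) by 150 (y) by 10 mm, lying on the bed with its far long side along the fence. Origin under its centre.
- plaque_end (a point): Middle of the upper edge of the plaque's right-hand (-y) end, the end away from the tower. Axes as the plaque.
- pen_lever (a joint): Pen-lift lever (rad): 0 = raised (pen up), 0.9 = fully down (pen down). It stays where it is left; about 1 N moves it.
- lever_pad (a point): Centre of the black thumb pad (18 by 16 by 6 mm) at the end of the pen-lift lever, which sticks out of the head's front towards the robot (-x). The pad is 48 mm from the lever's pivot, which runs along y at machine x = -24 mm, y = +55 mm, z = 85 mm; raised it stands 0.5 rad above level, lowered 0.4 rad below.
- seal_stamp: Bystander: upright brass seal stamp, 26 mm across, 80 mm tall; origin under its foot.
- tealight_a: Bystander: aluminium tealight, 38 mm across, 14 mm high; origin underneath.
- tealight_b: Bystander: another tealight of the same size.
- phone: Bystander: black phone 150 by 72 by 8 mm lying flat; origin underneath.
- wax_spoon: Bystander: small spoon with wooden handle, 130 mm long, lying on the table.
- spare_plaque: Bystander: another wooden plaque, 80 by 150 by 10 mm, lying on the table beyond the box, not on the machine.
Not all that is in view belongs to the job. Of the things like the clip, leave any that is orange; of the rest the smaller one is meant.

How it is judged:
By the outcome, as a careful person would: the job done as asked, in the order asked, and still so for the second after the job is handed in, with the robot touching nothing.
It also fails if it takes over 42 s, if anything falls off the work surface, if the arm or the gripper's body presses on something with over 40 N, if the wrist force passes 120 N, or if a joint passes its speed limit or range.

### The arm

A 7-joint arm with a two-finger parallel gripper is mounted at the origin on the work surface. World frame = base frame: x ahead of the robot, y to its left, z up, the work surface at z = 0. Lengths are in mm, angles in rad, forces in N, time in s.
With the tool pointing down it reaches from about 400 to 900 mm from the base axis. Payload 5.5 kg.
Tool frame: the origin (TCP) lies midway between the tips of the shut fingers; the grasp point (between the pads) lies 19 mm behind it (robot.tcp_to_grasp is the distance from the TCP to the grasp point, in mm); z points along the fingers, y is the line along which they close (so a half turn about z gives the same grasp; the last joint's range is limited). The gripper opens to 85 mm and grips with 20 to 120 N. Pads are 22 mm wide; open, the fingers measure 114 mm over their backs; the gripper's body (76 mm by 85 mm) begins 54 mm behind the grasp point. The pads swing forward as they close: fully open they stand 13 mm farther back than shut.
Start: joints at [-0.874, 0.501, -0.427, 1.55, 0.221, 1.138, -0.21], TCP at [273.173, 589.81, 231.31] pointing down, gripper open.
Joint ranges: [-2.88, 2.88], [-0.31, 2.03], [-1.54, 1.56], [0.2, 2.42], [-1.41, 4.55], [0.19, 2.02], [-2.57, 2.57]. Speed limits (rad/s): [2.57, 2.57, 3.14, 3.14, 3.14, 3.14, 3.14].

### API

Orientations are given as a unit quaternion [w, x, y, z].
In Python, from station import robot gives the robot as it stands.
- The arm moves only by the tool apply_moves, never from a script. Its arguments are lists of equal length, an entry for each row: "offset": the shift along the tool's x, y, z scaled (see below), a list of three; "dr": the turn, a rotation vector about the tool's x, y, z scaled (see below), a list of three. A call has 1 to 12 rows; each row is the pose to reach, as a shift and turn from the pose commanded when the call began, along the tool's axes at that moment; what a row does not reach only later rows make up. The controller multiplies each number of a shift by 200 mm and each number of a turn by 30 degrees. A row lasts 1/8 s, in which the tool goes at most 62.5 mm and 10.7 degrees, less where a joint would pass 70% of its speed; a pose out of reach is approached as far as the arm can. A call with a number of a shift or a turn outside -1 to 1 is refused whole. A call with a gripper value outside its range is refused whole. "jaw" is the opening, from 0 (shut) to 1 (fully open), set as the call begins (left out, the last holds). The fingers move at their own pace and stop on an object; "force" is the grip in N (left out, the last holds). Time passes only in rows, so rows that repeat a pose let the fingers close. It gives the time, the measured TCP pose, the force, the opening and the grip force at its end, in the units of the state.
- robot.get_obs(): the state, without advancing time (a new reading comes with each control period).
- robot.grab_frame(name): name is "side" or "top"; returns a dict with "image" (400x640x3 uint8, blue, green, red), "camera_matrix" (3x3 intrinsics, pixels), "rvec" (rotation vector, rad) and "tvec" (3), from world to camera coordinates, as OpenCV has them. Camera axes: x right, y down, z forward; pixel columns grow to the right and rows downward; lengths in mm; the calibration is good to about 2 mm. A picture is of the moment at which its call begins. There is no depth.
- robot.hand_in(): hands the job in; it is judged then, once.
The state is a dict: "clock": time; "joint_positions": joint angles; "qvel": joint speeds; "joint_torque": joint torques, N m; "position": TCP position; "orientation": TCP orientation; "force": force on the tool from outside, world axes, zero at the start; "ft_torque": the same for the moment, N m; "finger_gap": finger opening in mm; "gripper_force": force on a finger pad.
Only numpy, scipy, OpenCV 4.12 (cv2) and the standard library are available. Lean on these libraries where they do the work, as an engineer would, in place of code of your own. Each camera call takes 0.05 s, during which the arm holds its last target. There are 200 camera calls.

## Working session

There is one attempt and no reset: what is moved stays moved. The work goes in short steps, Python scripts to look and compute and a tool call to move; the robot and the scene stay as the last step left them, time stands still between calls to the robot, and variables do not carry over. Pictures are saved under pics/ and viewed, at most 10 in all, crops included, and the job is handed in when it is done.

Besides the shell and the picture viewer there is one more tool, called after ">>>" as a command line: name --argument value ..., lists and objects as JSON in quotes. apply_moves: Moves the arm, as the interface text tells. Shifts and turns lie within -1 to 1; 1 stands for 200 mm of shift or 30 degrees of turn. Its arguments: {"type":"object","properties":{"offset":{"type":"array"},"dr":{"type":"array"},"jaw":{"type":"number"},"force":{"type":"number"}},"required":["offset","dr"]}

```bash
mkdir -p pics; ls; cat > h.py <<'E'
import numpy as np, cv2
from station import robot
def cam(n):
    f=robot.grab_frame(n); return f
def ray(f,uv):
    K=np.array(f["camera_matrix"],float);R=cv2.Rodrigues(np.array(f["rvec"],float))[0];t=np.array(f["tvec"],float).ravel()
    d=R.T@np.linalg.inv(K)@np.array([uv[0],uv[1],1.]); return -R.T@t,d/np.linalg.norm(d)
def onz(f,uv,z):
    c,d=ray(f,uv); return c+d*(z-c[2])/d[2]
def tri(f1,u1,f2,u2):
    c1,d1=ray(f1,u1);c2,d2=ray(f2,u2)
    s=np.linalg.lstsq(np.stack([d1,-d2],1),c2-c1,rcond=None)[0]
    a=c1+s[0]*d1;b=c2+s[1]*d2; return (a+b)/2,np.linalg.norm(a-b)
def proj(f,p):
    return cv2.projectPoints(np.array(p,float).reshape(-1,3),np.array(f["rvec"],float),np.array(f["tvec"],float),np.array(f["camera_matrix"],float),None)[0].reshape(-1,2)
E
python3 - <<'E'
from h import *
import pickle
for n in("top","side"):
    f=cam(n); pickle.dump(f,open(n+"0.pkl","wb")); cv2.imwrite(f"pics/{n}0.png",cv2.resize(f["image"],(800,500),interpolation=cv2.INTER_CUBIC)); print(n,ray(f,(320,200)))
o=robot.get_obs();print(o)
E
```

```text
pics
top (array([ 441.63357302,   -5.70363931, 1388.36267123]), array([ 0.05898451, -0.02911466, -0.99783424]))
side (array([ 261.90144552, -779.50554625,  786.76223861]), array([ 0.28184074,  0.71226744, -0.64283816]))
{'clock': 0.1, 'joint_positions': array([-0.87379697,  0.50178633, -0.42680623,  1.55133596,  0.22078387,
        1.13830595, -0.21030476]), 'qvel': array([-0.00114826, -0.0034812 ,  0.00112532, -0.00297385,  0.0005749 ,
       -0.00154265, -0.00056767]), 'joint_torque': array([-1.12980031e-02, -5.70808053e+01, -5.83843052e+00, -2.81748694e+01,
        1.05322176e-02,  5.52371042e-03,  1.77922607e-05]), 'position': array([272.97664247, 589.21112459, 230.34668317]), 'orientation': array([-2.32498016e-04,  2.15186393e-01,  9.76572588e-01, -8.62044585e-04]), 'force': array([-0.16968018,  0.3000838 , -0.49003268]), 'ft_torque': array([0.0543343 , 0.02118323, 0.02532613]), 'gripper_force': 0.0, 'finger_gap': 85.43763462281655}
```

View pics/top0.png

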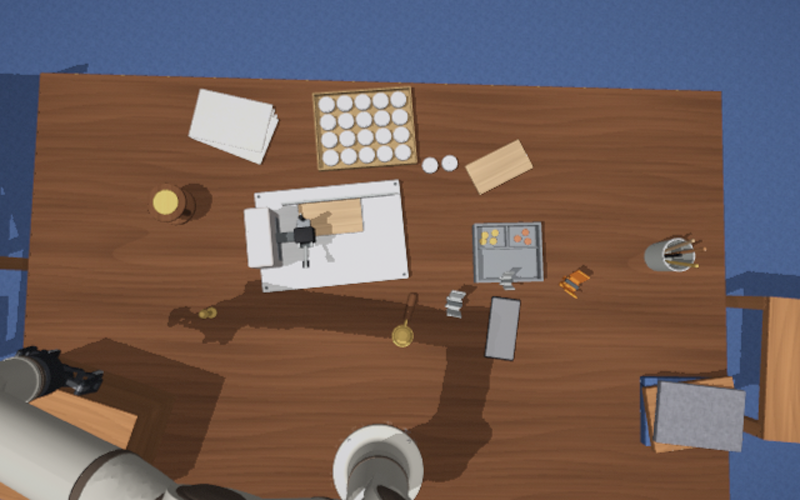

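View pics/side0.png

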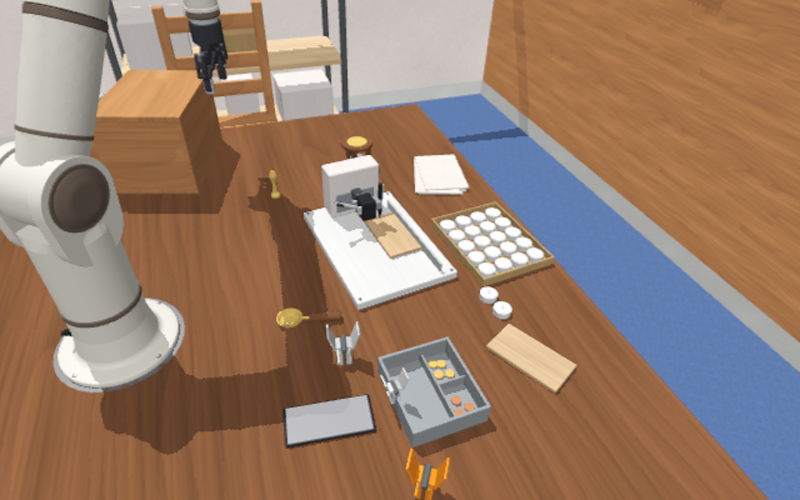

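The top view (800 px scale) shows the bed with corners near (255,193), (400,180), (409,277) and (264,291), and the plaque end near (363,232). The grey box is at (508,252) with the clip on its near wall at (508,280). The larger grey clip at (456,302) and the orange one at (575,283) stay where they are.

```bash
python3 - <<'E'
from h import *
import pickle
T=pickle.load(open("top0.pkl","rb"));S=pickle.load(open("side0.pkl","rb"))
def crop(f,x,y,w,h): return cv2.resize(f["image"][y:y+h,x:x+w],(400,300),interpolation=cv2.INTER_CUBIC)
a=np.hstack([crop(T,192,136,144,108),crop(T,352,170,100,75)])
b=np.hstack([crop(S,240,120,132,99),crop(S,290,260,120,90)])
cv2.imwrite("pics/c.png",np.vstack([a,b]))
# masks bed
def quad(f,box,m):
    M=np.zeros(m.shape,np.uint8);x,y,w,h=box;M[y:y+h,x:x+w]=m[y:y+h,x:x+w]
    c=max(cv2.findContours(M,cv2.RETR_EXTERNAL,cv2.CHAIN_APPROX_NONE)[0],key=cv2.contourArea)
    return c
im=T["image"];hsv=cv2.cvtColor(im,cv2.COLOR_BGR2HSV)
m=((hsv[...,1]<60)&(hsv[...,2]>60)).astype(np.uint8)*255
c=quad(T,(190,135,145,110),m);print("bed",cv2.approxPolyDP(c,5,True).reshape(-1,2).tolist())
print([onz(T,p,20)[:2].round(1).tolist() for p in cv2.approxPolyDP(c,5,True).reshape(-1,2)])
c=quad(T,(370,170,75,60),m);r=cv2.minAreaRect(c);print("box",r)
print([onz(T,p,42)[:2].round(1).tolist() for p in cv2.boxPoints(r)])
m2=((hsv[...,1]>60)&(hsv[...,2]>120)&(hsv[...,0]<25)).astype(np.uint8)*255
c=quad(T,(235,155,58,35),m2);p=cv2.approxPolyDP(c,2,True).reshape(-1,2);print("plq",p.tolist());print([onz(T,q,30)[:2].round(1).tolist() for q in p])
E
```

```text
bed [[318, 144], [204, 154], [195, 176], [198, 212], [208, 215], [210, 233], [325, 222]]
[[692.6, -36.8], [654.8, 305.7], [587.8, 330.3], [480.1, 317.7], [471.7, 287.8], [418.3, 280.2], [456.7, -61.7]]
box ((405.92041015625, 203.31448364257812), (51.55889129638672, 55.807559967041016), 88.56790161132812)
[[589.3, -215.1], [596.7, -382.7], [442.9, -386.5], [436.1, -220.1]]
plq [[289, 184], [287, 159], [239, 164], [239, 170], [249, 176], [253, 188]]
[[568.2, 48.1], [643.3, 55.7], [625.3, 198.6], [607.3, 198.1], [589.9, 167.9], [554.2, 155.0]]
```

View pics/c.png

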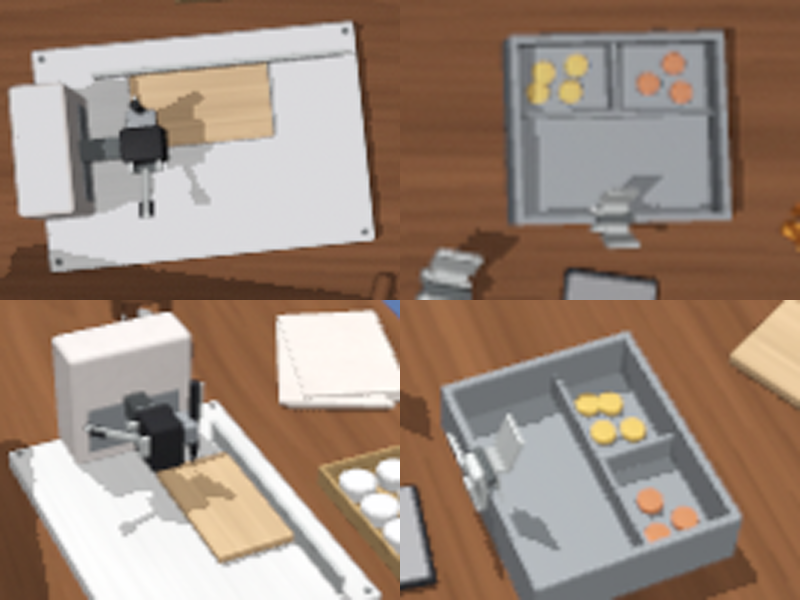

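The crops show the plaque's right end in the top tile at about (272,100), and the fence running along its far side. The clip is on the near wall at about (615,215), and the lever pad at about (146,208).

```bash
python3 - <<'E'
from h import *
import pickle
T=pickle.load(open("top0.pkl","rb"));S=pickle.load(open("side0.pkl","rb"))
def crop(f,x,y,w,h): return cv2.resize(f["image"][y:y+h,x:x+w],(400,300),interpolation=cv2.INTER_CUBIC)
a=np.hstack([crop(T,232,170,40,30),crop(T,390,212,40,30)])
b=np.hstack([crop(S,260,150,48,36),crop(S,294,288,48,36)])
cv2.imwrite("pics/d.png",np.vstack([a,b]))
# box corners
P=[onz(T,p,42) for p in [(378.75,179),(432.5,177.75),(435,224.5),(379.75,226)]]
print(np.round(P,1))
E
```

```text
[[ 587.1 -219.2   42. ]
 [ 594.  -380.7   42. ]
 [ 454.4 -388.1   42. ]
 [ 447.3 -223.3   42. ]]
```

View pics/d.png

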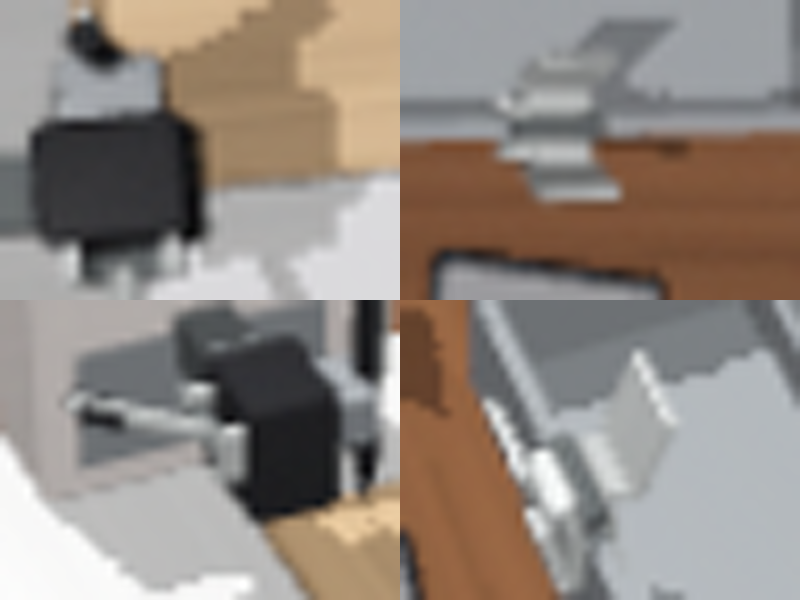

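The top tile shows the clip's plates: far edge at about (572,60), near edge at about (583,199), so its hinge runs along the wall. The side tile shows the far plate's top edge from (637,350) to (678,425), and the lever pad at about (95,408).

```bash
python3 - <<'E'
from h import *
import pickle
T=pickle.load(open("top0.pkl","rb"));S=pickle.load(open("side0.pkl","rb"))
t=lambda x,y:(390+(x-400)/10,212+y/10)
s=lambda x,y:(294+(x-400)*.12,288+(y-300)*.12)
for p in [(530,58),(615,58),(545,199),(620,197)]: print("top",onz(T,t(*p),79).round(1))
for p in [(637,350),(678,425),(487,400),(525,470)]: print("side",onz(S,s(*p),79).round(1))
print(tri(T,t(530,58),S,s(637,350)),tri(T,t(615,58),S,s(678,425)))
# lever pad: top tile c: (146,208)*0.36+(192,136)
u=(192+146*.36,136+208*.36); v=(260+97*.12,150+(408-300)*.12)
print("pad",tri(T,u,S,v))
c,th=np.array([555.6,121.9]),np.radians(6.3)
R=np.array([[np.cos(th),-np.sin(th)],[np.sin(th),np.cos(th)]])
W=lambda x,y:(c+R@[x,y]).round(1)
print("pad pred",W(-24-48*np.cos(.5),55),85+48*np.sin(.5)); print("clip goal",W(85,-94),"fence ends",W(85,-160),W(85,110),"plq",W(85,-75))
print(proj(T,[*W(85,-160),43]),proj(T,[*W(85,110),43]))
from scipy.spatial.transform import Rotation as Ro
o=robot.get_obs();q=o["orientation"];print(Ro.from_quat(np.r_[q[1:],q[0]]).as_matrix().round(3))
E
```

```text
top [ 471.9 -284.5   79. ]
top [ 472.3 -309.2   79. ]
top [ 431.3 -289.    79. ]
top [ 432.3 -310.8   79. ]
side [ 472.9 -284.2   79. ]
side [ 474.7 -308.5   79. ]
side [ 432.4 -286.8   79. ]
side [ 434.7 -309.1   79. ]
(array([ 472.27056353, -284.50826599,   79.6519416 ]), np.float64(0.8611590378590587)) (array([ 473.24271718, -309.19661662,   80.47095335]), np.float64(2.0661236016239917))
pad (array([483.45172231, 167.48395356, 108.49188812]), np.float64(0.9433426330520215))
pad pred [483.8 169.3] 108.01242585300174
clip goal [650.4  37.8] fence ends [657.6 -27.8] [628.  240.6] plq [648.3  56.7]
[[314.98758959 154.17693291]] [[224.11555388 162.21322471]]
[[-0.907  0.42  -0.001]
 [ 0.42   0.907 -0.002]
 [ 0.    -0.002 -1.   ]]
```

```bash
cat >> h.py <<'E'
from scipy.spatial.transform import Rotation as Ro
def goal(p,yaw,o=None):
    """offset/dr (tool units) to TCP p, tool down, tool y at yaw deg"""
    o=o or robot.get_obs();q=np.array(o["orientation"]);R0=Ro.from_quat(np.r_[q[1:],q[0]])
    a=np.radians(yaw);y=np.array([np.cos(a),np.sin(a),0]);z=np.array([0,0,-1.])
    R1=Ro.from_matrix(np.stack([np.cross(y,z),y,z],1))
    print("offset",(R0.inv().apply(np.array(p)-o["position"])/200).round(3),"dr",((R0.inv()*R1).as_rotvec(degrees=True)/30).round(4))
E
python3 -c "
from h import *
goal((350,410,260),36)"
```

```text
offset [-0.726 -0.651 -0.147] dr [-3.400e-03  7.000e-04  9.716e-01]
```

>>> apply_moves --offset '[[-0.73, -0.65, -0.15], [-0.73, -0.65, -0.15], [-0.73, -0.65, -0.15], [-0.73, -0.65, -0.15], [-0.73, -0.65, -0.15], [-0.73, -0.65, -0.15]]' --dr '[[0, 0, 0.97], [0, 0, 0.97], [0, 0, 0.97], [0, 0, 0.97], [0, 0, 0.97], [0, 0, 0.97]]'

```text
clock: 0.85
position: [349.6, 412.2, 261.0]
orientation: [-0.001, 0.452, 0.892, 0.0]
force: [0.7, 1.6, 0.3]
finger_gap: 85.1
gripper_force: 0.0
```

```bash
python3 -c "
from h import *
o=robot.get_obs();print(o['clock'],o['position'],o['joint_positions'].round(2),o['force'])
goal((450,240,260),6)"
```

```text
0.85 [349.60541381 412.17644631 261.00086155] [-0.66  0.26 -0.31  1.8   0.09  1.1  -0.36] [0.71667284 1.60906948 0.26491764]
offset [-0.991 -0.104  0.004] dr [-0.0015 -0.002   1.0078]
```

>>> apply_moves --offset '[[-0.99, -0.1, 0], [-0.99, -0.1, 0], [-0.99, -0.1, 0], [-0.99, -0.1, 0], [-0.99, -0.1, 0]]' --dr '[[0, 0, 1], [0, 0, 1], [0, 0, 1], [0, 0, 1], [0, 0, 1]]'

```text
clock: 1.48
position: [451.1, 239.7, 260.9]
orientation: [-0.0, 0.668, 0.744, -0.0]
force: [0.1, -0.2, 0.4]
finger_gap: 85.2
gripper_force: 0.0
```

```bash
python3 -c "
from h import *
goal((500,45,240),2.4)"
```

```text
offset [-0.994  0.139  0.104] dr [-0.0017 -0.0007  0.1246]
```

>>> apply_moves --offset '[[-0.99, 0.14, 0.1], [-0.99, 0.14, 0.1], [-0.99, 0.14, 0.1], [-0.99, 0.14, 0.1], [-0.99, 0.14, 0.1]]' --dr '[[0, 0, 0.125], [0, 0, 0.125], [0, 0, 0.125], [0, 0, 0.125], [0, 0, 0.125]]'

```text
clock: 2.1
position: [500.0, 46.6, 241.0]
orientation: [-0.001, 0.692, 0.722, 0.0]
force: [-0.8, 0.3, 0.2]
finger_gap: 85.0
gripper_force: 0.0
```

>>> apply_moves --offset '[[-0.9, -0.1, 0.3], [-0.9, -0.1, 0.3], [-0.9, -0.1, 0.3], [-0.9, -0.1, 0.3], [-0.9, -0.1, 0.3]]' --dr '[[0, 0, 0], [0, 0, 0], [0, 0, 0], [0, 0, 0], [0, 0, 0]]'

```text
clock: 2.72
position: [488.1, -132.8, 181.2]
orientation: [-0.001, 0.691, 0.722, 0.001]
force: [0.6, 0.2, 0.6]
finger_gap: 85.3
gripper_force: 0.0
```

```bash
python3 -c "
from h import *
goal((453,-297.5,120),2.4)"
```

```text
offset [-0.815 -0.212  0.305] dr [ 0.     -0.0031  0.0036]
```

>>> apply_moves --offset '[[-0.815, -0.212, 0.3], [-0.815, -0.212, 0.3], [-0.815, -0.212, 0.3], [-0.815, -0.212, 0.3], [-0.815, -0.212, 0.3], [-0.815, -0.212, 0.3]]' --dr '[[0, 0, 0], [0, 0, 0], [0, 0, 0], [0, 0, 0], [0, 0, 0], [0, 0, 0]]'

```text
clock: 3.48
position: [453.5, -297.6, 121.9]
orientation: [0.0, 0.691, 0.723, 0.001]
force: [0.5, -0.4, -0.2]
finger_gap: 85.4
gripper_force: 0.0
```

```bash
python3 - <<'E'
from h import *
S=cam("side");T=cam("top")
c=lambda f,p:(lambda u:cv2.resize(f["image"][int(u[1])-40:int(u[1])+35,int(u[0])-50:int(u[0])+50],(400,300),interpolation=cv2.INTER_CUBIC))(proj(f,p)[0])
cv2.imwrite("pics/e.png",np.hstack([c(S,(453,-297,90)),c(T,(453,-297,90))]))
o=robot.get_obs();print(o["position"],o["joint_positions"].round(2))
goal((453,-297.5,49),2.4)
E
```

```text
[ 452.93221114 -298.53595064  121.86723193] [ 0.36  0.42  0.21  1.93 -0.12  0.8   0.68]
offset [0.005 0.    0.364] dr [ 0.0025 -0.0007  0.0035]
```

View pics/e.png

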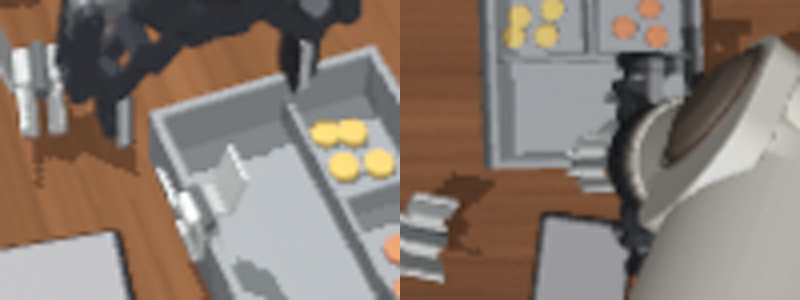

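The gripper straddles the clip: in the left tile the fingers are near (120,130) and (300,75), with the clip below between them at about (200,200). I go down now.

>>> apply_moves --offset '[[0.005, 0, 0.12], [0.005, 0, 0.25], [0.005, 0, 0.33], [0.005, 0, 0.37], [0.005, 0, 0.37]]' --dr '[[0, 0, 0], [0, 0, 0], [0, 0, 0], [0, 0, 0], [0, 0, 0]]'

```text
clock: 4.2
position: [451.4, -299.4, 47.1]
orientation: [-0.0, 0.693, 0.721, -0.0]
force: [-0.0, -0.5, 0.1]
finger_gap: 85.2
gripper_force: 0.0
```

>>> apply_moves --offset '[[0, 0, 0], [0, 0, 0], [0, 0, 0], [0, 0, 0], [0, 0, 0], [0, 0, 0], [0, 0, 0], [0, 0, 0]]' --dr '[[0, 0, 0], [0, 0, 0], [0, 0, 0], [0, 0, 0], [0, 0, 0], [0, 0, 0], [0, 0, 0], [0, 0, 0]]' --jaw 0.0 --force 25

```text
clock: 5.2
position: [453.7, -300.7, 49.3]
orientation: [0.002, 0.693, 0.721, 0.001]
force: [0.4, -0.2, 9.4]
finger_gap: 23.5
gripper_force: 27.6
```

>>> apply_moves --offset '[[0, 0, -0.1], [0, 0, -0.25], [0, 0, -0.45], [0, 0, -0.7], [0, 0, -0.7], [0, 0, -0.7]]' --dr '[[0, 0, 0], [0, 0, 0], [0, 0, 0], [0, 0, 0], [0, 0, 0], [0, 0, 0]]'

```text
clock: 5.95
position: [451.1, -299.3, 187.2]
orientation: [-0.0, 0.693, 0.721, 0.0]
force: [-0.5, -0.4, -0.7]
finger_gap: 23.3
gripper_force: 26.4
```

```bash
python3 - <<'E'
from h import *
o=robot.get_obs();print(o["position"],o["finger_gap"],o["gripper_force"],o["force"])
goal((560,-140,190),4.4);goal((650.4,37.8,190),6.3)
E
```

```text
[ 451.08731312 -299.27335056  187.1645344 ] 23.25640848980862 26.37719839811325 [-0.4860397  -0.41050945 -0.72828816]
offset [ 0.774  0.576 -0.014] dr [-0.     -0.0005 -0.07  ]
offset [ 1.644  1.063 -0.014] dr [-0.     -0.0005 -0.1333]
```

>>> apply_moves --offset '[[0.12, 0.09, 0], [0.3, 0.22, 0], [0.5, 0.37, 0], [0.68, 0.5, 0], [0.77, 0.575, 0], [0.77, 0.575, 0]]' --dr '[[0, 0, -0.02], [0, 0, -0.04], [0, 0, -0.07], [0, 0, -0.07], [0, 0, -0.07], [0, 0, -0.07]]'

```text
clock: 6.7
position: [560.0, -138.2, 185.2]
orientation: [-0.002, 0.678, 0.735, -0.0]
force: [-0.9, -0.2, -1.1]
finger_gap: 23.5
gripper_force: 26.4
```

```bash
python3 - <<'E'
from h import *
goal((650.4,30,150),6.3)
E
```

```text
offset [0.801 0.519 0.176] dr [-0.0056 -0.0034 -0.055 ]
```

>>> apply_moves --offset '[[0.12, 0.08, 0.03], [0.3, 0.2, 0.08], [0.5, 0.33, 0.12], [0.68, 0.44, 0.17], [0.8, 0.52, 0.17], [0.8, 0.52, 0.17], [0.8, 0.52, 0.17]]' --dr '[[0, 0, -0.02], [0, 0, -0.04], [0, 0, -0.055], [0, 0, -0.055], [0, 0, -0.055], [0, 0, -0.055], [0, 0, -0.055]]'

```text
clock: 7.58
position: [650.4, 23.8, 152.3]
orientation: [-0.0, 0.67, 0.743, -0.001]
force: [0.3, -0.5, -0.6]
finger_gap: 23.8
gripper_force: 26.4
```

```bash
python3 - <<'E'
from h import *
import pickle
S=cam("side");T=cam("top");pickle.dump((S,T),open("f.pkl","wb"))
print(robot.get_obs()["position"])
c=lambda f,p,w,h:(lambda u:(print(int(u[0])-w//2,int(u[1])-h//2),cv2.resize(f["image"][int(u[1])-h//2:int(u[1])+h//2,int(u[0])-w//2:int(u[0])+w//2],(400,400),interpolation=cv2.INTER_CUBIC))[1])(proj(f,p)[0])
cv2.imwrite("pics/f.png",np.hstack([c(S,(645,37,90),80,80),c(T,(645,37,90),80,80)]))
E
```

```text
[650.78328883  23.61456872 152.92004284]
301 144
252 115
```

View pics/f.png

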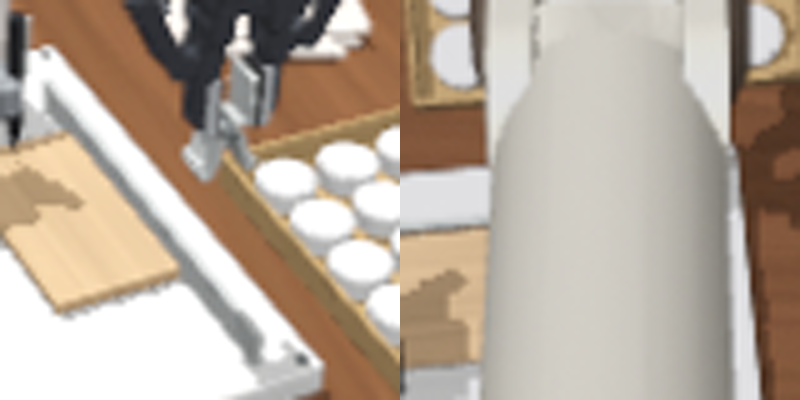

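The side tile shows the clip held with its jaws open. The near jaw's tip corners are at about (185,158) and (208,181), the far jaw's at about (252,168). The plaque's end corner is near (180,270), beside the fence.

```bash
python3 - <<'E'
from h import *
import pickle
S,T=pickle.load(open("f.pkl","rb"))
o=robot.get_obs();print(o["clock"],o["position"])
s=lambda x,y:(301+x/5,144+y/5)
for n,p,z in [("nearL",(185,158),122),("nearR",(208,181),122),("farR",(252,168),122),("plq end far top",(180,268),30),("plq near",(62,310),30),("fence end top near",(258,335),43),("handle top R",(270,125),183),("handleL",(245,125),183)]: print(n,onz(S,s(*p),z).round(1))
print(proj(S,[[648.3,56.7,30],[646,56.5,43],[657.6,-27.8,43]])*5-np.array([301,144])*5)
goal((650.4,37.8,152.5),6.3)
E
```

```text
7.675 [650.78328883  23.61456872 152.92004284]
nearL [634.4  38.4 122. ]
nearR [638.4  15.7 122. ]
farR [665.3  19.3 122. ]
plq end far top [643.8  54.3  30. ]
plq near [567.2  40.1  30. ]
fence end top near [656.6 -25.8  43. ]
handle top R [651.1 -23.8 183. ]
handleL [639.1 -20.  183. ]
[[185.66865195 263.97029803]
 [183.47790962 247.40180085]
 [261.12511294 336.96638072]]
offset [0.071 0.005 0.002] dr [-0.0025  0.0024 -0.0142]
```

>>> apply_moves --offset '[[0.03, 0.005, 0.1], [0.058, 0.005, 0.2], [0.058, 0.005, 0.2], [0.058, 0.005, 0.2]]' --dr '[[0, 0, -0.014], [0, 0, -0.014], [0, 0, -0.014], [0, 0, -0.014]]'

```text
clock: 8.18
position: [651.2, 38.1, 112.8]
orientation: [-0.0, 0.666, 0.746, -0.0]
force: [0.6, -0.5, 0.3]
finger_gap: 23.5
gripper_force: 26.4
```

```bash
python3 - <<'E'
from h import *
o=robot.get_obs();print(o["position"])
S=cam("side");u=proj(S,(645,37,70))[0].astype(int)-[40,30];print(u)
cv2.imwrite("pics/g.png",cv2.resize(S["image"][u[1]:u[1]+60,u[0]:u[0]+80],(800,600),interpolation=cv2.INTER_CUBIC))
goal((650.5,35,51),6.3)
E
```

```text
[651.16987793  38.08402527 112.80026448]
[300 160]
offset [-0.014 -0.007  0.312] dr [0.0007 0.0004 0.0054]
```

View pics/g.png

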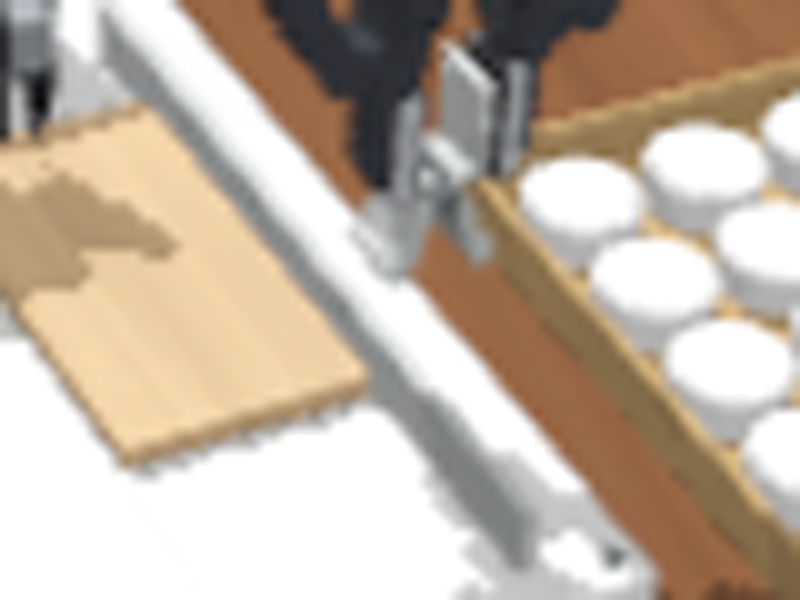

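The side view shows the open clip above the fence. The near jaw's tip edge runs from (350,232) to (395,280), the far tip is at (488,265), and the plaque's end corner is at (368,378).

```bash
python3 - <<'E'
from h import *
S=cam("side")
s=lambda x,y:(300+x/10,160+y/10)
th=np.radians(6.3);c=np.array([555.6,121.9])
def m(p): d=p[:2]-c;return np.round([d[0]*np.cos(th)+d[1]*np.sin(th),-d[0]*np.sin(th)+d[1]*np.cos(th)],1)
for n,p,z in [("nearL",(350,232),82),("nearR",(395,280),82),("farR",(488,265),82),("plq far",(368,375),30),("plq near",(122,460),30),("fence end bottom",(532,567),20),("fence end top near",(515,520),43)]: print(n,m(onz(S,s(*p),z)))
print(m(robot.get_obs()["position"]),robot.get_obs()["position"])
E
```

```text
nearL [ 72.4 -73.1]
nearR [ 73.7 -97.2]
farR [ 100.4 -101.7]
plq far [ 80.  -76.2]
plq near [ -0.5 -81.2]
fence end bottom [  88.6 -157.4]
fence end top near [  79.4 -160.2]
[ 86.5 -94.1] [651.9322963   37.90509834 113.8139196 ]
```

>>> apply_moves --offset '[[-0.038, -0.008, 0.03], [-0.038, -0.008, 0.1], [-0.038, -0.008, 0.1], [-0.038, -0.008, 0.1]]' --dr '[[0, 0, 0], [0, 0, 0], [0, 0, 0], [0, 0, 0]]'

```text
clock: 8.78
position: [650.4, 30.5, 92.9]
orientation: [-0.0, 0.666, 0.746, -0.0]
force: [-1.0, 0.2, -1.2]
finger_gap: 23.6
gripper_force: 26.4
```

```bash
python3 - <<'E'
from h import *
S=cam("side");u=np.array([300,160])
cv2.imwrite("pics/h.png",cv2.resize(S["image"][u[1]:u[1]+60,u[0]:u[0]+80],(800,600),interpolation=cv2.INTER_CUBIC))
th=np.radians(6.3);c=np.array([555.6,121.9])
def m(p): d=p[:2]-c;return np.round([d[0]*np.cos(th)+d[1]*np.sin(th),-d[0]*np.sin(th)+d[1]*np.cos(th)],1)
for i in range(3): p=robot.get_obs()["position"];print(m(p),p)
E
```

```text
[  84.5 -101.2] [650.69877108  30.5626653   93.26625968]
[  84.5 -101.2] [650.69877108  30.5626653   93.26625968]
[  84.5 -101.2] [650.69877108  30.5626653   93.26625968]
```

View pics/h.png

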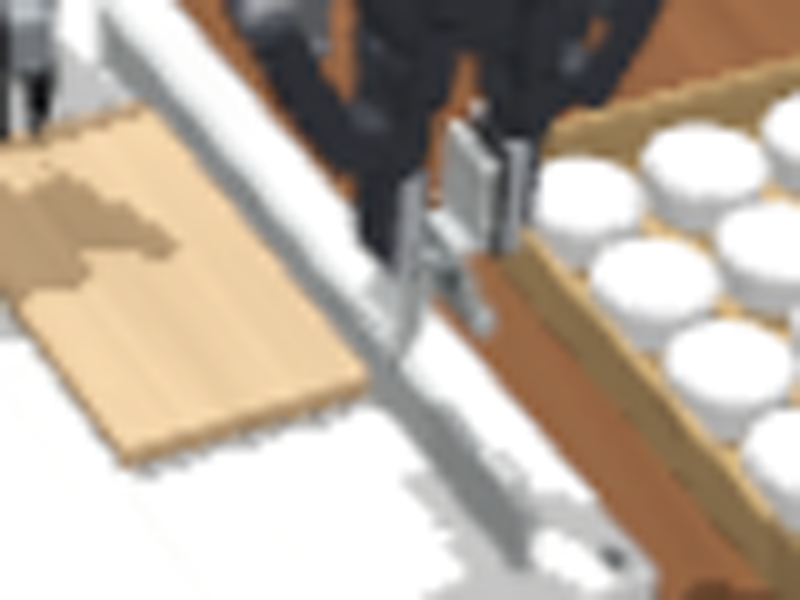

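The side view shows the clip just above the fence. The near tip corner is at about (402,362), the far tip at (488,333), and the plaque corner is still at (368,378).

```bash
python3 - <<'E'
from h import *
import pickle
S=pickle.load(open("f.pkl","rb"))[0]
s=lambda x,y:(300+x/10,160+y/10)
th=np.radians(6.3);c=np.array([555.6,121.9])
def m(p): d=p[:2]-c;return np.round([d[0]*np.cos(th)+d[1]*np.sin(th),-d[0]*np.sin(th)+d[1]*np.cos(th)],1)
for z in (60,62.5,65):print(z,m(onz(S,s(402,362),z)),m(onz(S,s(488,333),z)))
# where would right/left corners of the seated clip appear? candidates for centre y
inv=lambda x,y:c+np.array([x*np.cos(th)-y*np.sin(th),x*np.sin(th)+y*np.cos(th)])
for x,y,z in[(80,-76,30),(0,-76,30),(80,-80,30),(0,-80,30),(82.5,-160,43),(85,-107,20)]:print((x,y,z),(proj(S,[*inv(x,y),z])-[300,160])*10)
E
```

```text
60 [  72.6 -106.3] [ 100.6 -104.8]
62.5 [  71.  -108.9] [  99.  -107.4]
65 [  69.4 -111.5] [  97.3 -110. ]
(80, -76, 30) [[367.68672293 374.50349487]]
(0, -76, 30) [[115.57530864 448.312204  ]]
(80, -80, 30) [[374.25595838 382.6752916 ]]
(0, -80, 30) [[121.69753871 456.85190515]]
(82.5, -160, 43) [[524.38681771 516.40541684]]
(85, -107, 20) [[432.49928739 460.97387945]]
```

>>> apply_moves --offset '[[0, 0, 0.06], [0, 0, 0.12], [0, 0, 0.17], [0, 0, 0.2], [0, 0, 0.2], [0, 0, 0.2]]' --dr '[[0, 0, 0], [0, 0, 0], [0, 0, 0], [0, 0, 0], [0, 0, 0], [0, 0, 0]]'

```text
clock: 9.57
position: [650.7, 30.3, 53.4]
orientation: [-0.0, 0.666, 0.746, -0.0]
force: [-0.0, -0.9, -0.1]
finger_gap: 23.3
gripper_force: 26.4
```

>>> apply_moves --offset '[[0, 0, 0.005], [0, 0, 0.01], [0, 0, 0.015], [0, 0, 0.015]]' --dr '[[0, 0, 0], [0, 0, 0], [0, 0, 0], [0, 0, 0]]'

```text
clock: 10.07
position: [650.9, 30.4, 50.6]
orientation: [0.0, 0.666, 0.746, 0.0]
force: [-0.6, 0.5, 0.8]
finger_gap: 23.5
gripper_force: 26.7
```

>>> apply_moves --offset '[[0, 0, 0.005], [0, 0, 0.01], [0, 0, 0.01], [0, 0, 0.01]]' --dr '[[0, 0, 0], [0, 0, 0], [0, 0, 0], [0, 0, 0]]'

```text
clock: 10.58
position: [650.9, 30.4, 50.3]
orientation: [0.0, 0.666, 0.746, 0.0]
force: [-5.0, -0.5, 12.8]
finger_gap: 23.3
gripper_force: 28.7
```

>>> apply_moves --offset '[[0, 0, 0], [0, 0, 0], [0, 0, 0], [0, 0, 0], [0, 0, 0], [0, 0, 0]]' --dr '[[0, 0, 0], [0, 0, 0], [0, 0, 0], [0, 0, 0], [0, 0, 0], [0, 0, 0]]' --jaw 0.75

```text
clock: 11.32
position: [650.6, 30.3, 48.2]
orientation: [-0.0, 0.666, 0.746, -0.0]
force: [-0.2, -0.1, 0.8]
finger_gap: 64.0
gripper_force: 0.0
```

>>> apply_moves --offset '[[0, 0, -0.05], [0, 0, -0.2], [0, 0, -0.4], [0, 0, -0.65], [0, 0, -0.65], [0, 0, -0.65]]' --dr '[[0, 0, 0], [0, 0, 0], [0, 0, 0], [0, 0, 0], [0, 0, 0], [0, 0, 0]]'

```text
clock: 12.08
position: [650.6, 30.4, 178.9]
orientation: [0.0, 0.666, 0.746, 0.0]
force: [-0.5, -0.0, -0.2]
finger_gap: 64.1
gripper_force: 0.0
```

```bash
python3 - <<'E'
from h import *
S=cam("side");u=np.array([300,160]);import pickle;pickle.dump(S,open("i.pkl","wb"))
cv2.imwrite("pics/i.png",cv2.resize(S["image"][u[1]:u[1]+60,u[0]:u[0]+80],(800,600),interpolation=cv2.INTER_CUBIC))
goal((500,60,190),6.3); goal((483.5,168.5,140),6.3)
E
```

```text
offset [ 0.232 -0.728 -0.06 ] dr [-0.0023 -0.0002  0.0056]
offset [ 0.78  -0.749  0.19 ] dr [-0.0023 -0.0002  0.0056]
```

View pics/i.png

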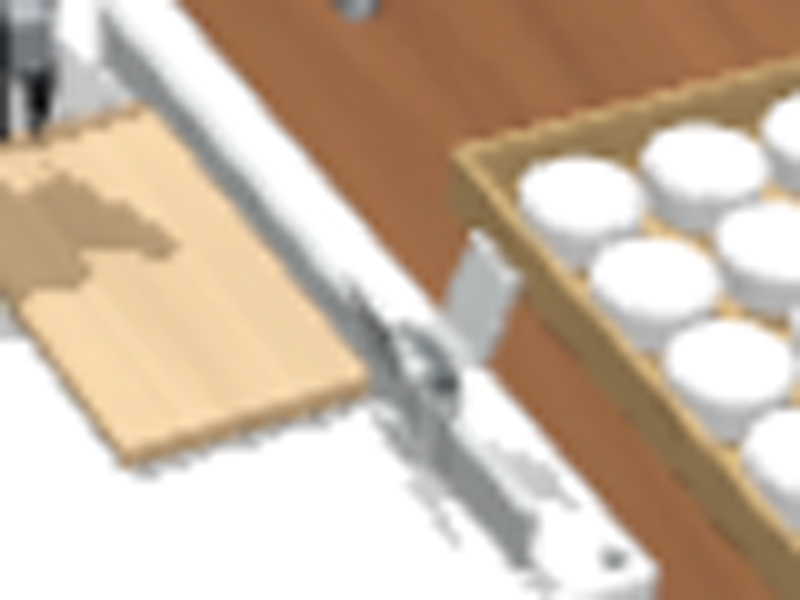

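The side view shows the clip sprung shut astride the fence, seated on the bed just right of the plaque. The far plate's top edge runs from (475,230) to (522,270), and the plaque has not moved (corner still at (368,378)).

```bash
python3 - <<'E'
from h import *
import pickle
S=pickle.load(open("i.pkl","rb"))
s=lambda x,y:(300+x/10,160+y/10)
th=np.radians(6.3);c=np.array([555.6,121.9])
def m(p): d=p[:2]-c;return np.round([d[0]*np.cos(th)+d[1]*np.sin(th),-d[0]*np.sin(th)+d[1]*np.cos(th)],1)
for z in (79,81,83):print(z,m(onz(S,s(475,230),z)),m(onz(S,s(522,270),z)))
goal((478,168.5,180),6.3)
E
```

```text
79 [106.9 -83.1] [ 110.  -104.2]
81 [105.5 -85.3] [ 108.6 -106.4]
83 [104.1 -87.5] [ 107.2 -108.5]
offset [ 0.783 -0.776 -0.01 ] dr [-0.0023 -0.0002  0.0056]
```

>>> apply_moves --offset '[[0.15, -0.2, 0], [0.3, -0.4, 0], [0.5, -0.6, 0], [0.7, -0.78, 0], [0.78, -0.78, 0], [0.78, -0.78, 0], [0.78, -0.78, 0]]' --dr '[[0, 0, 0], [0, 0, 0], [0, 0, 0], [0, 0, 0], [0, 0, 0], [0, 0, 0], [0, 0, 0]]' --jaw 0

```text
clock: 13.0
position: [479.0, 166.3, 177.9]
orientation: [0.0, 0.667, 0.745, -0.0]
force: [-0.4, -0.8, -0.3]
finger_gap: -0.2
gripper_force: 0.0
```

```bash
python3 - <<'E'
from h import *
print(robot.get_obs()["position"]);goal((478,168.5,115),6.3)
E
```

```text
[479.00270643 166.31813376 177.85891302]
offset [ 0.012 -0.004  0.314] dr [-0.0006  0.0018  0.0019]
```

>>> apply_moves --offset '[[0.012, -0.004, 0.1], [0.012, -0.004, 0.25], [0.012, -0.004, 0.34], [0.012, -0.004, 0.4], [0.012, -0.004, 0.45], [0.012, -0.004, 0.48], [0.012, -0.004, 0.5], [0.012, -0.004, 0.52], [0.012, -0.004, 0.52]]' --dr '[[0, 0, 0], [0, 0, 0], [0, 0, 0], [0, 0, 0], [0, 0, 0], [0, 0, 0], [0, 0, 0], [0, 0, 0], [0, 0, 0]]'

```text
clock: 14.12
position: [476.9, 170.2, 74.2]
orientation: [-0.0, 0.666, 0.746, 0.0]
force: [0.4, 0.9, 0.3]
finger_gap: -0.1
gripper_force: 0.0
```

>>> apply_moves --offset '[[0, 0, 0.01], [0, 0, 0.02], [0, 0, 0.025], [0, 0, 0.025]]' --dr '[[0, 0, 0], [0, 0, 0], [0, 0, 0], [0, 0, 0]]'

```text
clock: 14.62
position: [477.6, 170.4, 70.2]
orientation: [0.0, 0.666, 0.746, 0.001]
force: [-1.7, -1.7, 8.9]
finger_gap: -0.2
gripper_force: 4.1
```

>>> apply_moves --offset '[[0, 0, 0.005], [0, 0, 0.01], [0, 0, 0.01], [0, 0, 0.01]]' --dr '[[0, 0, 0], [0, 0, 0], [0, 0, 0], [0, 0, 0]]'

```text
clock: 15.12
position: [477.9, 170.5, 69.4]
orientation: [0.0, 0.666, 0.746, 0.001]
force: [-3.8, -0.5, 19.2]
finger_gap: -0.3
gripper_force: 9.8
```

>>> apply_moves --offset '[[0, 0, -0.1], [0, 0, -0.3], [0, 0, -0.55], [0, -0.15, -0.7], [0, -0.3, -0.7], [0, -0.3, -0.7], [0, -0.3, -0.7]]' --dr '[[0, 0, 0], [0, 0, 0], [0, 0, 0], [0, 0, 0], [0, 0, 0], [0, 0, 0], [0, 0, 0]]'

```text
clock: 16.0
position: [417.8, 163.4, 207.4]
orientation: [0.0, 0.666, 0.746, 0.0]
force: [0.8, 0.3, 0.1]
finger_gap: 0.1
gripper_force: 0.0
```

```bash
python3 - <<'E'
from h import *
S=cam("side")
a=cv2.resize(S["image"][150:186,260:308],(400,300),interpolation=cv2.INTER_CUBIC)
b=cv2.resize(S["image"][120:219,240:372],(400,300),interpolation=cv2.INTER_CUBIC)
cv2.imwrite("pics/j.png",np.hstack([a,b]))
th=np.radians(6.3);c=np.array([555.6,121.9])
inv=lambda x,y:c+np.array([x*np.cos(th)-y*np.sin(th),x*np.sin(th)+y*np.cos(th)])
for a in(.5,-.3,-.4):print(a,(proj(S,[*inv(-24-48*np.cos(a),55),85+48*np.sin(a)])-[260,150])/.12)
E
```

```text
0.5 [[ 95.40177051 106.0792196 ]]
-0.3 [[ 89.69138998 196.50046667]]
-0.4 [[ 94.64674259 205.78448529]]
```

View pics/j.png

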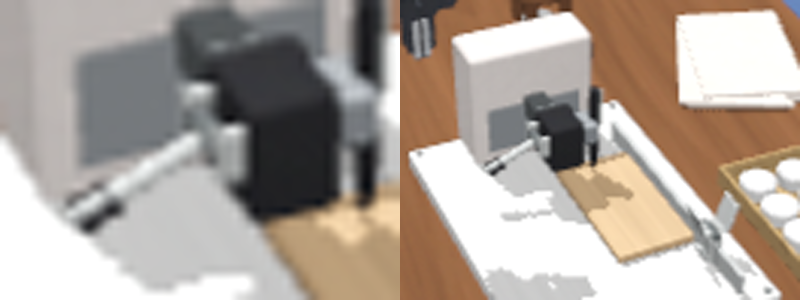

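The lever pad is now at about (93,203) in the left tile, against (95,206) predicted for fully down. The pen is lowered and the clip is seated beside the plaque, so I hand in.

```bash
python3 -c "
from station import robot
print(robot.hand_in())"
```

```text
the job is handed in; nothing more can be done
None
```

The job is handed in: the clip sits astride the fence on the bed with an estimated 6 mm gap to the plaque's right end, and the pen lever is fully down; the plaque had not moved in the camera views, and the arm finished clear at about 16 s.

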